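# Tug, unlatch and hold open the microscope accessory case

## Task

Open the grey microscope accessory case and keep it open so that the parts inside can be reached. First, without touching the red catch, tug the blue lid a little upward by its steel bar handle: if it is caught, let it down, slide the red catch knob sideways as far as it goes, away from the handle, and return to the handle. Then raise the lid by the handle to about 45 degrees and finish while still holding it there in the fingers, without disturbing the pot, petri dish and tally counter standing round the case.

Things in the scene. Friction and masses are not known exactly. Their poses are not given: they have to be found in the camera images.
- case: Grey open-topped case with blue hinged lid, fixed to the table; outside 200 (x) x 280 (y) x 85 mm, 107 mm with the lid shut. Origin: centre of its underside, z up; its -x side is the front, facing the robot (yaw within 0.38 rad); hinge along the back. A black catch housing sticks 27 mm out of the front between case y = 62 and 140 mm, top at z = 83 mm.
- lid (a joint): Lid angle about its back hinge: 0 shut, grows as the front rises, end stop 1.7 rad. The lid weighs 0.28 to 0.5 kg and falls shut when let go. If caught, it has play up to about 0.045 rad (11 mm at the handle), then stops firmly; if not, it swings freely. Whether it is caught varies from start to start and does not show from outside.
- handle (a point): Middle of the lid's handle: round steel bar, 10 mm thick, 90 mm long, parallel to the case's y, on two posts at its ends, its middle 46 mm in front of the lid's front edge. It turns with the lid; lid shut, it lies at case (-150, 0, 95) mm. Free space below it. The round bar can turn in the finger pads.
- hinge (a point): Middle of the lid's hinge line (parallel to the case's y axis), at case (100, 0, 85) mm. The handle bar is 250 mm from it, 10 mm above the lid's hinge plane.
- catch (a joint): Travel of the red catch knob, m: 0 to 0.003 at the start (shut end), 0.022 fully open. It slides along the case's +y axis, away from the handle, against about 3 N of friction and stays where it is left; from 0.016 m on, the lid is free for sure.
- catch_knob (a point): Centre of the top of the red catch knob, an upright tab 12 (case x) x 18 (case y) mm, rising from z = 60 to 115 mm; at the shut end its top lies at case (-170, 98, 115) mm. 36 mm of free space to the housing behind it.
- red_pot: Bystander: white sample pot with red lid, 52 mm across, 59 mm tall, left of the case; origin at its underside.
- petri_dish: Bystander: white round dish, 56 mm across, 15 mm tall, on the table in front of the case on the left; origin at its underside.
- tally_counter: Bystander: round light-grey hand counter, 52 mm across, 22 mm tall, on the table in front of the case on the right; origin at its underside.

How it is judged (in metres and radians):
On the way:
1. the lid is tugged up by at least 0.015 rad (4 mm at the handle) with the fingers, the catch still at its shut end (under 6 mm) (value of joint lid above 0.015 rad and value of joint catch below 0.006 m and contact force between the fingers and lid above 0.3 N), for 0.1 s.
At the end, for the whole second after the job is handed in: The lid stands still between 0.6 and 1.0 rad (34 to 57 degrees), held by the fingers at the handle bar (contact over 0.5 N, tool point within 55 mm of the bar's middle), through the last second; the pot, petri dish and counter are within 30 mm of where they stood (value of joint lid between 0.6 and 1 rad and velocity of joint lid between -0.1 and 0.1 rad/s and contact force between the fingers and lid above 0.5 N and distance between the grasp point and handle below 0.055 m and distance of each of red_pot, petri_dish, tally_counter from where it was at the start of the episode below 0.03 m); the arm keeps its last pose, push and grip.
It fails at once if a bystander is shoved (over 30 mm) or the pot is tipped over (distance of any of red_pot, petri_dish, tally_counter from where it was at the start of the episode above 0.03 m or angle between red_pot's own z axis and vertical above 0.5 rad).
It also fails if it takes over 48 s, if anything falls off the work surface, if the arm or the gripper's body presses on something with over 40 N, if the wrist force passes 120 N, or if a joint passes its speed limit or range.

## Robot

A 6-joint arm with a two-finger parallel gripper is mounted at the origin on a cart in front of the work surface, level with it; the furniture and walls round the work are solid. World frame = base frame: x ahead of the robot, y to its left, z up, the work surface at z = 0. Lengths are in m, angles in degrees, forces in N, time in s.
With the tool pointing down it reaches from about 0.375 to 0.975 m from the base axis. Payload 3.8 kg.
Tool frame: the origin (TCP) lies between the finger pads, 19 mm behind the fingertips; this is the grasp point; z points along the fingers, y is the line along which they close (so a half turn about z gives the same grasp; the last joint's range is limited). The gripper opens to 88 mm and grips with 3 to 60 N. Pads are 18 mm wide; open, the fingers measure 123 mm over their backs; the gripper's body (75 mm by 187 mm) begins 45 mm behind the grasp point.
Start: joints at [61.083, 15.12, 91.902, -0, 72.978, -2.114], TCP at [0.304, 0.602, 0.257] pointing down, gripper open.
Joint ranges: [-150.88, 150.88], [-54.13, 125.18], [17.81, 147.31], [-75.09, 255.09], [0, 152.58], [-146.25, 146.25]. Speed limits (degrees/s): [147.25, 147.25, 180, 180, 180, 180].

## Interface

Orientations are given as [roll, pitch, yaw] about the fixed x, y, z axes, in that order (R = Rz(yaw) Ry(pitch) Rx(roll)).
In Python, from workcell import robot gives the robot as it stands. The module is installed in compiled form; this text tells all that it offers.
- The arm moves only by the shell command python3 -m handwheel 'ROWS' [FORCE]. ROWS is text: rows parted by semicolons, each of 7 numbers parted by spaces: the shift along the tool's x, y, z in mm, then the turn, a rotation vector about the tool's x, y, z in degrees, then the closure in counts, from 0 (fully open) to 255 (shut). In form: dx dy dz rx ry rz gripper; .... A call has exactly 10 rows; each row shifts and turns the commanded pose from where the row before left it, along the tool's axes as they then stand; what a row does not reach is not made up. A row lasts 1/10 s, in which the tool goes at most 50 mm and 8.59 degrees, less where a joint would pass 70% of its speed; a pose out of reach is approached as far as the arm can. A call is refused whole if a number of a shift passes 50 or a number of a turn 8.59, either way. A call with a gripper value outside its range is refused whole. The fingers move at their own pace and stop on an object; FORCE is the grip in N (left out, the last holds). Time passes only in rows, so rows that do not move let the fingers close, or fill a call up. It gives the time, the measured TCP pose, the force, the opening and the grip force at its end, in the units of the state.
- robot.sense(): the state, without advancing time (a new reading comes with each control period).
- robot.read_camera(name): name is "scene" or "top" or "wrist"; returns a dict with "image" (480x640x3 uint8, blue, green, red), "range_z" (480x640 float32, m along the optical axis (not along the pixel's ray), 0 where there is no reading), "intrinsics" (3x3 intrinsics, pixels), "rvec" (rotation vector, rad) and "tvec" (3), from world to camera coordinates, as OpenCV has them. Camera axes: x right, y down, z forward; pixel columns grow to the right and rows downward; lengths in m; the calibration is good to about 2 mm. A picture is of the moment at which its call begins.
- robot.job_done(): hands the job in; it is judged then, once.
The state is a dict: "time": time; "joints": joint angles; "joint_velocities": joint speeds; "effort": joint torques, N m; "eef_pos": TCP position; "tcp_rot": TCP orientation; "contact_force": force on the tool from outside, world axes, zero at the start; "wrist_torque": the same for the moment, N m; "grip_width": finger opening in m; "gripper_force": force on a finger pad.
Only numpy, scipy, OpenCV 4.12 (cv2) and the standard library are available. Lean on these libraries where they do the work, as an engineer would, in place of code of your own. Each camera call takes 0.05 s, during which the arm holds its last target. There are 200 camera calls.

## Working session

There is one attempt and no reset: what is moved stays moved. The work goes in short steps, Python scripts to look and compute and a shell command to move; the robot and the scene stay as the last step left them, time stands still between calls to the robot, and variables do not carry over. Pictures are saved under pics/ and viewed, at most 10 in all, crops included, and the job is handed in when it is done.

```bash
mkdir -p pics; cat > h.py <<'E'
import numpy as np, cv2
from scipy.spatial.transform import Rotation as R
from workcell import robot
def px2w(c,u,v,z=None):
    K=c["intrinsics"];Rm=cv2.Rodrigues(np.array(c["rvec"],float))[0];t=np.array(c["tvec"],float).ravel()
    ray=np.linalg.inv(K)@[u,v,1]
    o=-Rm.T@t;d=Rm.T@ray
    if z is None: s=float(np.median(c["range_z"][int(v)-1:int(v)+2,int(u)-1:int(u)+2]))
    else: s=(z-o[2])/d[2]
    return o+s*d
E
python3 - <<'E'
from h import *
import pickle
for n in("top","scene"):
    c=robot.read_camera(n);cv2.imwrite(f"pics/{n}1.png",c["image"]);pickle.dump(c,open(n+".pkl","wb"))
s=robot.sense();print(s)
E
```

```text
{'time': 0.1, 'joints': array([ 6.10832987e+01,  1.51656476e+01,  9.19710918e+01, -1.02341832e-03,
        7.29756889e+01, -2.11290745e+00]), 'joint_velocities': array([ 0.02471349, -0.12863341, -0.18569652, -0.07955487, -0.06681009,
       -0.08452824]), 'effort': array([ 1.56377337e-03, -5.03615677e+01, -3.58074582e+01,  7.30766240e-02,
        2.32122629e-02, -1.20726025e-05]), 'eef_pos': array([0.30409626, 0.60197423, 0.25622501]), 'tcp_rot': array([-1.79887612e+02, -3.16778101e-03,  1.53196504e+02]), 'contact_force': array([-0.38106246, -0.66831437, -0.09506337]), 'wrist_torque': array([-0.02100343, -0.02672898, -0.00591805]), 'gripper_force': 0.0, 'grip_width': 0.08810205616408898}
```

View pics/top1.png

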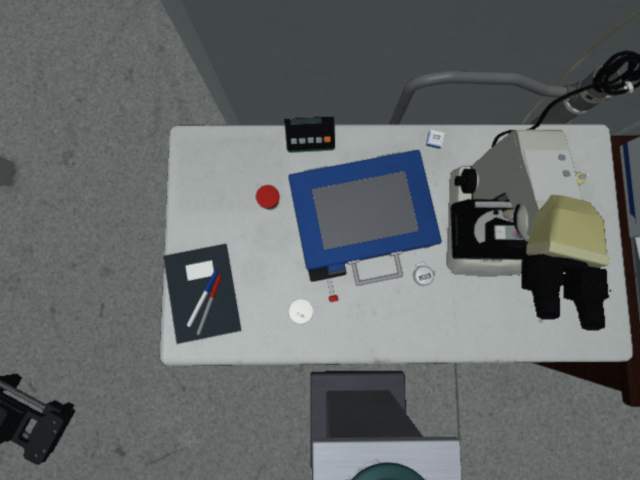

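View pics/scene1.png

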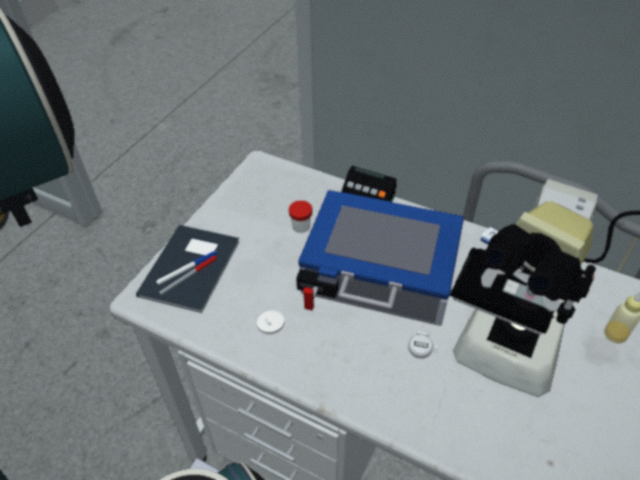

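The top view shows the lid corners near (290,173), (419,151), (441,243) and (308,267). The handle bar runs from (357,282) to (402,275), the knob is at (333,298), the dish at (300,312), the counter at (424,274) and the pot at (268,197).

```bash
python3 - <<'E'
from h import *
import pickle
c=pickle.load(open("top.pkl","rb"))
cv2.imwrite("pics/crop1.png",cv2.resize(c["image"][235:325,280:450],None,fx=4.7,fy=4.7,interpolation=cv2.INTER_CUBIC)[:, :800])
P=lambda u,v,z:px2w(c,u,v,z)[:3].round(4)
for n,a in dict(BL=(290,173,.107),BR=(419,151,.107),FR=(441,243,.107),FL=(308,267,.107),h1=(357,282,.098),h2=(402,275,.098),knob=(333,298,.115),dish=(300,312,.015),cnt=(424,274,.022),pot=(268,197,.059)).items(): print(n,P(*a))
c2=pickle.load(open("scene.pkl","rb"))
print(px2w(c2,309,291,.115),px2w(c2,342,293,.095),px2w(c2,394,305,.095))
E
```

```text
BL [0.717  0.2027 0.107 ]
BR [ 0.7636 -0.0698  0.107 ]
FR [ 0.5675 -0.1074  0.107 ]
FL [0.5203 0.1656 0.107 ]
h1 [0.4895 0.0658 0.098 ]
h2 [ 0.5031 -0.0268  0.098 ]
knob [0.4577 0.1158 0.115 ]
dish [0.4268 0.1857 0.015 ]
cnt [ 0.5081 -0.0906  0.022 ]
pot [0.6768 0.2538 0.059 ]
[0.45418522 0.10920305 0.115     ] [0.49040881 0.0616734  0.095     ] [ 0.50865767 -0.03201957  0.095     ]
```

View pics/crop1.png

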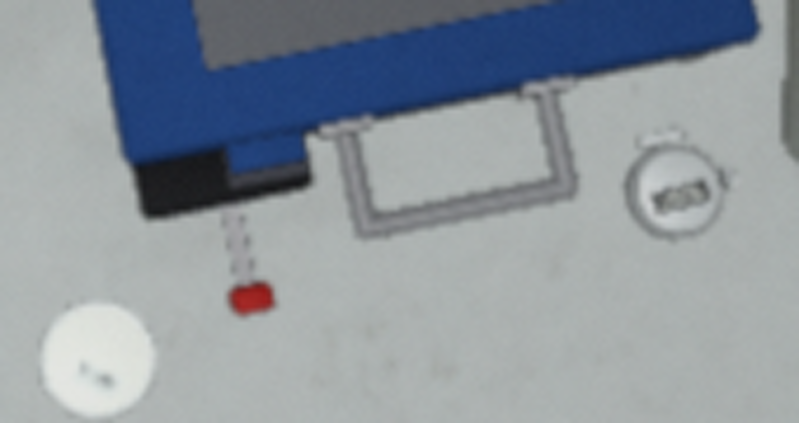

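The enlarged crop gives the bar from (370,226) to (565,187), with its middle at about pixel (379,279), and the knob at (333,298). The case yaw is about 10°, its centre (0.642, 0.048), the handle (0.495, 0.021) and the knob (0.458, 0.115). These agree with the case geometry.

```bash
cat >> h.py <<'E'
def plan(p,yaw,pitchx=0,n=10):
    """rows from the present pose to TCP p, tool down at yaw, then turned pitchx about tool x"""
    s=robot.sense();R0=R.from_euler("xyz",s["tcp_rot"],degrees=True);p0=np.array(s["eef_pos"])
    R1=R.from_euler("xyz",[180,0,yaw],degrees=True)*R.from_rotvec([pitchx,0,0],degrees=True)
    rv=(R0.inv()*R1).as_rotvec(degrees=True)/n; q=R0
    for i in range(n):
        d=q.inv().apply((np.array(p)-p0)/n)*1000; print(*d.round(1),*rv.round(2)); q=q*R.from_rotvec(rv,degrees=True)
E
python3 -c "
from h import *
plan([.495,.021,.21],100,n=16)"
```

```text
-27.0 -27.0 2.9 -0.01 0.0 3.32
-28.5 -25.4 2.9 -0.01 0.0 3.32
-30.0 -23.7 2.9 -0.01 0.0 3.32
-31.3 -21.9 2.9 -0.01 0.0 3.32
-32.5 -20.1 2.9 -0.01 0.0 3.32
-33.6 -18.2 2.9 -0.01 0.0 3.32
-34.6 -16.2 2.9 -0.01 0.0 3.32
-35.5 -14.1 2.9 -0.01 0.0 3.32
-36.3 -12.1 2.9 -0.01 0.0 3.32
-36.9 -9.9 2.9 -0.01 0.0 3.32
-37.4 -7.8 2.9 -0.01 0.0 3.32
-37.8 -5.6 2.9 -0.01 0.0 3.32
-38.1 -3.4 2.9 -0.01 0.0 3.32
-38.2 -1.2 2.9 -0.01 0.0 3.32
-38.2 1.0 2.9 -0.01 0.0 3.32
-38.1 3.2 2.9 -0.01 0.0 3.32
```

```bash
python3 -m handwheel '-27 -27 3 0 0 3.32 0;-28.5 -25.4 3 0 0 3.32 0;-30 -23.7 3 0 0 3.32 0;-31.3 -21.9 3 0 0 3.32 0;-32.5 -20 3 0 0 3.32 0;-33.6 -18.2 3 0 0 3.32 0;-34.6 -16.2 3 0 0 3.32 0;-35.5 -14 3 0 0 3.32 0;-36.3 -12 3 0 0 3.32 0;-37 -10 3 0 0 3.32 0' 30
python3 -m handwheel '-37.4 -7.8 3 0 0 3.32 140;-37.8 -5.6 3 0 0 3.32 140;-38 -3.4 3 0 0 3.32 140;-38 -1.2 3 0 0 3.32 140;-38 1 3 0 0 3.32 140;-38 3.2 3 0 0 3.32 140;0 0 0 0 0 0 140;0 0 0 0 0 0 140;0 0 0 0 0 0 140;0 0 0 0 0 0 140'
python3 -c "
from h import *
c=robot.read_camera('wrist');cv2.imwrite('pics/w1.png',c['image'])
import pickle;pickle.dump(c,open('w.pkl','wb'))
plan([.495,.021,.21],100,n=1)"
```

```text
time: 1.1
eef_pos: [0.4239, 0.238, 0.2269]
tcp_rot: [-180.0, 0.0, 119.9]
contact_force: [0.6, -0.2, 0.3]
grip_width: 0.0883
gripper_force: 0.0
time: 2.1
eef_pos: [0.4952, 0.0235, 0.2094]
tcp_rot: [-180.0, -0.0, 100.2]
contact_force: [-0.6, -0.5, 0.6]
grip_width: 0.0396
gripper_force: 0.0
-2.4 -0.7 -0.6 0.0 -0.01 0.19
```

View pics/w1.png

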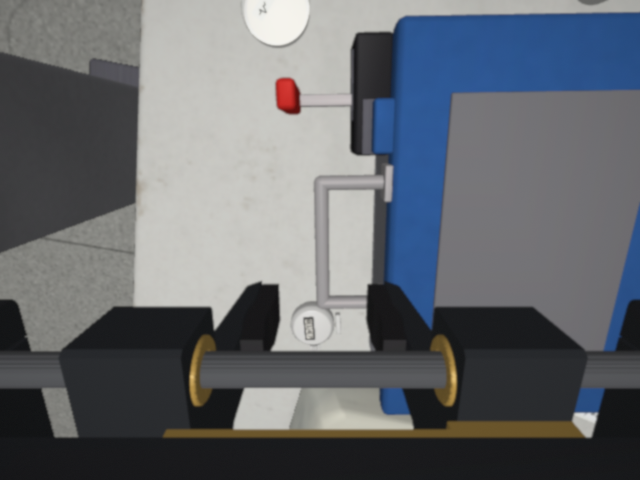

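The wrist view shows the bar from (321,183) to (322,303), centred and square between the fingers. The knob top is at about (286,95).

```bash
python3 -c "
from h import *
import pickle;c=pickle.load(open('w.pkl','rb'))
for u,v,z in((321,180,.098),(322,303,.098),(284,94,.115)):print(px2w(c,u,v,z))
a=px2w(c,321,180,.098);b=px2w(c,322,303,.098);m=(a+b)/2
print(m,np.degrees(np.arctan2(*(a-b)[[1,0]])))
plan([m[0],m[1],.097],100,n=1)"
```

```text
[0.48641996 0.06695183 0.098     ]
[ 0.5031851  -0.02316777  0.098     ]
[0.45600134 0.11461784 0.115     ]
[0.49480253 0.02189203 0.098     ] 100.53838721724625
-1.5 -0.8 112.4 0.0 -0.01 0.19
```

```bash
python3 -m handwheel '-1.5 -0.5 20 0 0 0 140;0 0 20 0 0 0 140;0 0 20 0 0 0 140;0 0 20 0 0 0 140;0 0 18 0 0 0 140;0 0 12 0 0 0 140;0 0 3 0 0 0 140;0 0 0 0 0 0 140;0 0 0 0 0 0 255;0 0 0 0 0 0 255' 30
python3 -m handwheel '0 0 0 0 0 0 255;0 0 0 0 0 0 255;0 0 0 0 0 0 255;0 0 0 0 0 0 255;0 0 0 0 0 0 255;0 0 0 0 0 0 255;0 0 0 0 0 0 255;0 0 0 0 0 0 255;0 0 0 0 0 0 255;0 0 0 0 0 0 255' 30
```

```text
time: 3.15
eef_pos: [0.4963, 0.0208, 0.0975]
tcp_rot: [179.9, 0.0, 100.1]
contact_force: [-1.3, -0.6, -0.1]
grip_width: 0.0261
gripper_force: 0.0
time: 4.15
eef_pos: [0.495, 0.0206, 0.0968]
tcp_rot: [-179.9, 0.0, 100.1]
contact_force: [-4.0, -1.3, 6.2]
grip_width: 0.0091
gripper_force: 30.1
```

```bash
python3 -m handwheel '0 0 -1 0 0 0 255;0 0 -1 0 0 0 255;0 0 -1 0 0 0 255;0 0 -1 0 0 0 255;0 0 -1 0 0 0 255;0 0 -1 0 0 0 255;0 0 -1 0 0 0 255;0 0 -1 0 0 0 255;0 0 0 0 0 0 255;0 0 0 0 0 0 255'
python3 -m handwheel '0 0 -1 0 0 0 255;0 0 -1 0 0 0 255;0 0 -1 0 0 0 255;0 0 -1 0 0 0 255;0 0 -1 0 0 0 255;0 0 -1 0 0 0 255;0 0 -1 0 0 0 255;0 0 0 0 0 0 255;0 0 0 0 0 0 255;0 0 0 0 0 0 255'
```

```text
time: 5.15
eef_pos: [0.4953, 0.0207, 0.1044]
tcp_rot: [180.0, 0.0, 100.1]
contact_force: [0.2, -2.3, -0.6]
grip_width: 0.0085
gripper_force: 30.0
time: 6.15
eef_pos: [0.4959, 0.0208, 0.1117]
tcp_rot: [179.9, 0.0, 100.1]
contact_force: [3.5, -2.1, -2.8]
grip_width: 0.0088
gripper_force: 30.0
```

```bash
python3 -m handwheel '0 0 -1 0 0 0 255;0 0 -1 0 0 0 255;0 0.3 -1 0 0 0 255;0 0.3 -1 0 0 0 255;0 0.3 -1 0 0 0 255;0 0.3 -1 0 0 0 255;0 0.3 -1 0 0 0 255;0 0.3 -1 0 0 0 255;0 0 0 0 0 0 255;0 0 0 0 0 0 255'
python3 -c "
from h import *
c=robot.read_camera('scene');cv2.imwrite('pics/s2.png',cv2.resize(c['image'][150:350,220:500],None,fx=2.8,fy=2.8))"
```

```text
time: 7.15
eef_pos: [0.4967, 0.021, 0.1192]
tcp_rot: [-179.9, 0.0, 100.1]
contact_force: [2.7, -3.6, -2.7]
grip_width: 0.009
gripper_force: 30.1
```

View pics/s2.png

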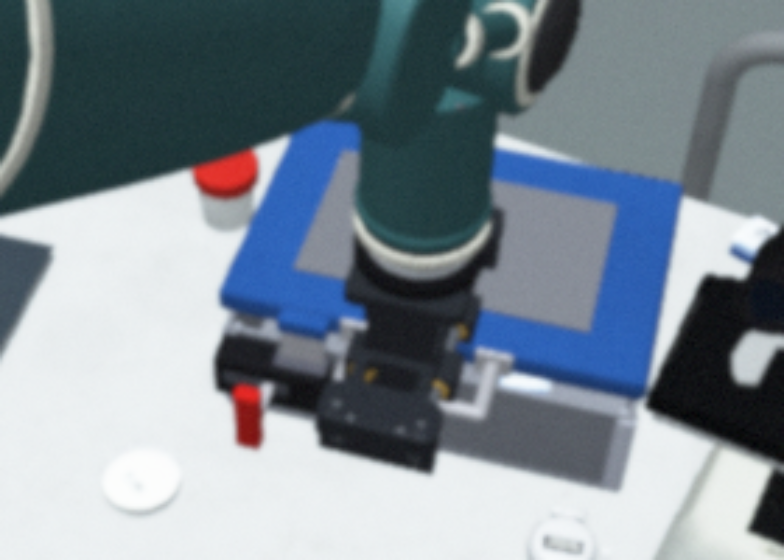

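The picture shows the lid front raised about 20 mm above the case, with the bar between the fingers and the red knob (248,415) untouched. The lid isn't caught, so I keep raising it along the arc.

```bash
python3 -m handwheel '0 .67 -4.3 0 0 0 255;0 .67 -4.3 0 0 0 255;0 .8 -4.3 0 0 0 255;0 .8 -4.3 0 0 0 255;0 1 -4.25 0 0 0 255;0 1 -4.25 0 0 0 255;0 1.1 -4.2 0 0 0 255;0 1.1 -4.2 0 0 0 255;0 1.3 -4.2 0 0 0 255;0 1.3 -4.2 0 0 0 255' 
python3 -m handwheel '0 1.4 -4.1 0 0 0 255;0 1.4 -4.1 0 0 0 255;0 1.5 -4.1 0 0 0 255;0 1.5 -4.1 0 0 0 255;0 1.7 -4 0 0 0 255;0 1.7 -4 0 0 0 255;0 1.8 -4 0 0 0 255;0 1.8 -4 0 0 0 255;0 2 -3.9 0 0 0 255;0 2 -3.9 0 0 0 255'
cat > t.py <<'E'
from h import *
a=np.radians(10.5);e=np.array([np.cos(a),np.sin(a),0])
p=np.array(robot.sense()["eef_pos"]);H=np.array([.4948,.0215,.095])+.25*e-[0,0,.01]
d=p-H;b=-d@e;print("r",np.hypot(b,d[2]),"phi",np.degrees(np.arctan2(d[2],b)))
E
python3 t.py
```

```text
time: 8.2
eef_pos: [0.5063, 0.0228, 0.1621]
tcp_rot: [-179.9, -0.0, 100.1]
contact_force: [-2.0, -2.4, -2.4]
grip_width: 0.008
gripper_force: 30.2
time: 9.2
eef_pos: [0.5231, 0.026, 0.2024]
tcp_rot: [-180.0, -0.0, 100.1]
contact_force: [-4.2, 0.9, -0.3]
grip_width: 0.008
gripper_force: 29.8
r 0.2505453069444595 phi 27.946417517326346
```

```bash
python3 -m handwheel '0 2.1 -3.8 0 0 0 255;0 2.1 -3.8 0 0 0 255;0 2.2 -3.7 0 0 0 255;0 2.2 -3.7 0 0 0 255;0 2.4 -3.7 0 0 0 255;0 2.4 -3.7 0 0 0 255;0 2.5 -3.6 0 0 0 255;0 2.5 -3.6 0 0 0 255;0 2.6 -3.5 0 0 0 255;0 2.6 -3.5 0 0 0 255' 
python3 t.py
python3 -m handwheel '0 2.7 -3.4 0 0 0 255;0 2.7 -3.4 0 0 0 255;0 2.9 -3.3 0 0 0 255;0 2.9 -3.3 0 0 0 255;0 3 -3.2 0 0 0 255;0 3 -3.2 0 0 0 255;0 3 -3 0 0 0 255;0 3 -3 0 0 0 255;0 0 0 0 0 0 255;0 0 0 0 0 0 255'
python3 t.py
python3 -c "
from h import *
c=robot.read_camera('scene');cv2.imwrite('pics/s3.png',cv2.resize(c['image'][110:350,220:500],None,fx=2.4,fy=2.4))"
```

```text
time: 10.2
eef_pos: [0.5466, 0.0304, 0.2393]
tcp_rot: [180.0, -0.1, 100.1]
contact_force: [-3.9, 1.0, -0.8]
grip_width: 0.0087
gripper_force: 30.1
r 0.25054740032480594 phi 38.00586910742856
time: 11.2
eef_pos: [0.5701, 0.0349, 0.265]
tcp_rot: [179.9, -0.1, 100.1]
contact_force: [-3.9, 4.0, 0.1]
grip_width: 0.0083
gripper_force: 29.7
r 0.25006666244385406 phi 46.04497008613228
```

View pics/s3.png

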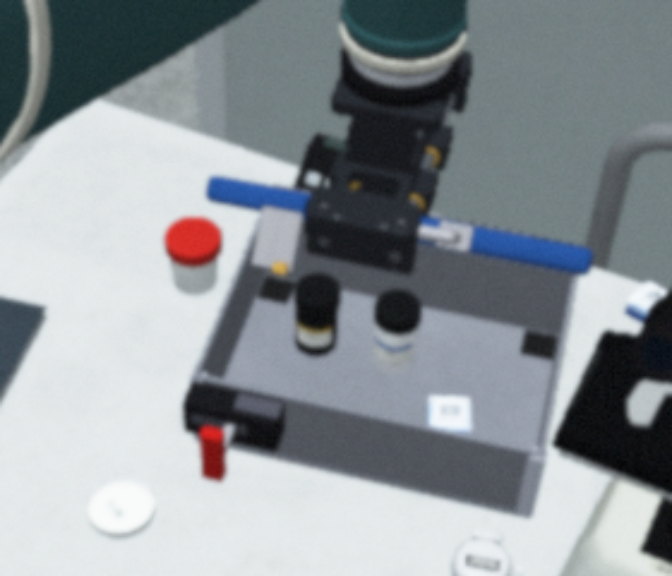

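The picture shows the lid standing at about 44° (edge from (210,190) to (590,258)), held by the bar. The pot (193,255), dish (121,508) and counter (482,560) are undisturbed.

```bash
python3 -c "
from h import *
s=robot.sense();print(s['gripper_force'],s['joint_velocities'].round(2));print(robot.job_done())"
```

```text
29.680263362824917 [ 0.05 -0.23  0.09 -0.07  0.07 -0.03]
the job is handed in; nothing more can be done
None
```

The tug showed the lid wasn't caught, so I left the red catch alone, raised the lid by its handle to about 44° and handed the job in with the fingers still gripping the bar; the pot, dish and counter look unmoved in the last picture.

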